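Snap the stop clip onto the hydraulic rod

TASK

Take the yellow stop clip from the red tray, push it straight down over the bright rod of the blue bench cylinder until both arms snap past the rod and it sits fully home, then slide it along the rod until it bears lightly on the sprung orange ring, and let go with the clip upright and still touching the ring. Go by feel: the cylinder gives on its springs, but do not press so hard that they bottom, do not squash the ring solid, and leave the other parts where they are.

Things in the scene. Friction and masses are not known exactly. Their poses are not given: they have to be found in the camera images.
- clip_center (a point): Yellow plastic C-shaped stop clip, 40 long, 36 wide, 68 mm tall, about 75 g, standing on its two arms in a red tray (130 x 170 mm, rim 18 mm). Point: its centre, 34 mm above its feet. x along its channel (the same either way round), y across, z up. A bridge block joins the arms; its flat shoulders lie 8 mm above this point.
- clip_fin (a point): The clip's grip fin, standing on the bridge block: 14 mm thick (y), 30 mm long (x), 26 mm tall. Point: the fin's middle, 21 mm above the clip's centre and 13 mm above the shoulders. Hold it from above across y, fingertips just above or on the shoulders.
- clip_channel (a point): Axis of the clip's channel, 16 mm below its centre: lies on the rod's axis when the clip is fully home. Two sprung arms reach 18 mm below it and flare out as a lead-in; the throat, 9 mm below it, is 17 mm wide. Snapping over the rod takes roughly 9 to 15 N; then the force drops sharply, and the clip hugs the rod with 0.5 to 3 N of drag.
- cylinder: Blue hydraulic cylinder with a bright level rod, 24 mm diameter. Origin on the rod's axis, 95 mm above the bench; x along the rod away from the blue barrel (62 mm diameter, ends at x = -56 mm; brass ports reach 38 mm above the axis), z up. The rod is bare from the orange ring (see the stop) to x = +70 mm (dark clevis block, 32 wide, 36 mm tall).
- rig: Steel base plate under the cylinder, 110 mm wide, 12 mm thick, fixed; origin on the bench below the cylinder's origin. The cylinder stands on it on soft springs: it sinks straight down 1 mm per 0.45 N, 40 mm at most (solid at 18 N), and rises again. So the clip must go well below the rod's measured height before it snaps.
- bearing_center (a point): Bystander: steel bearing ring, 44 mm diameter, 14 mm high, lying in the other half of the red tray (a tray of 130 x 170 mm, rim 18 mm high). Point at its centre.
- gear_center (a point): Bystander: dark steel gear, 90 mm over the teeth, 32 mm high with its hub, lying on the bench. Point at its centre.
- oil_center (a point): Bystander: green can, 52 mm diameter, 110 mm tall, standing on the bench. Point at its centre.
- flange_center (a point): Bystander: aluminium flange with a hub, 90 mm diameter, 40 mm high, lying on the bench. Point at its centre.
- stop: Adjustable stop at the barrel's end. Origin on the rod's axis at x = -56 mm of the cylinder, x along the rod. It carries the orange ring, 38 mm diameter, whose end face stands 16 to 44 mm from this origin: the setting differs each time and is not measured, so find the ring by feel. The ring is sprung: it yields 1 mm per N, 8 mm at most, then is solid.
Not all that is in view belongs to the job. There is more than one size of the part that bears clip_center; the job needs the smallest.

How it is judged:
By the outcome, as a careful person would: the job done as asked, in the order asked, and still so for the second after the job is handed in, with the robot touching nothing.
It also fails if it takes over 70 s, if anything falls off the work surface, if the arm or the gripper's body presses on something with over 40 N, if the wrist force passes 120 N, or if a joint passes its speed limit or range.

ROBOT

A 6-joint arm with a two-finger parallel gripper is mounted at the origin on the work surface. World frame = base frame: x ahead of the robot, y to its left, z up, the work surface at z = 0. Lengths are in m, angles in rad, forces in N, time in s.
With the tool pointing down it reaches from about 0.35 to 0.775 m from the base axis. Payload 5.5 kg.
Tool frame: the origin (TCP) lies at the very end of the fingers, on their centre line; the grasp point (between the pads) lies 19 mm behind it; x points along the fingers, y is the direction in which the jaws open and shut, and the axes are right-handed (so a half turn about x gives the same grasp; the last joint's range is limited). The gripper opens to 85 mm and grips with 20 to 120 N. Pads are 22 mm wide; open, the fingers measure 114 mm over their backs; the gripper's body (76 mm by 85 mm) begins 54 mm behind the grasp point. The pads swing forward as they close: fully open they stand 13 mm farther back than shut.
Start: joints at [1.173, 0.313, 0.046, 1.304, 0, 1.431], TCP at [0.147, 0.556, 0.209] pointing down, gripper open.
Joint ranges: [-2.76, 2.76], [-0.86, 1.69], [-1.03, 1.26], [-2.2, 2.34], [-1.47, 1.5], [-3.14, 3.14]. Speed limits (rad/s): [2.57, 2.57, 3.14, 3.14, 3.14, 3.14].

INTERFACE

Orientations are given as a unit quaternion [x, y, z, w].
In Python, from cell import monitor, vision, ctrl gives the robot as it stands. The module is installed in compiled form; this text tells all that it offers.
- The arm moves only by the tool play_rows, never from a script. Its argument "plan" is a list of rows, each a list of 3 entries, a list of its own where there are three numbers: the shift along the tool's x, y, z in m, then the turn, a rotation vector about the tool's x, y, z in rad, then the finger opening in m, from 0 to 0.0854. A call has 1 to 12 rows; each row is the pose to reach, as a shift and turn from the pose commanded when the call began, along the tool's axes at that moment; what a row does not reach only later rows make up. A row lasts 1/10 s, in which the tool goes at most 50 mm and 8.59 degrees, less where a joint would pass 70% of its speed; a pose out of reach is approached as far as the arm can. A call with a gripper value outside its range is refused whole. The fingers move at their own pace and stop on an object; "newtons" is the grip in N (left out, the last holds). Time passes only in rows, so rows that repeat a pose let the fingers close. It gives the time, the measured TCP pose, the force and the opening at its end, in the units of the state.
- monitor.read_state(): the state, without advancing time (a new reading comes with each control period).
- vision.camera(name): name is "scene" or "top" or "wrist"; returns the picture (480x640x3 uint8, red, green, blue); there is no depth.
- vision.camera_model(name): a dict with "fx", "fy", "cx", "cy" (pixels), "R" (3x3) and "t" (3): a world point X has camera coordinates R X + t. Camera axes: x right, y down, z forward; pixel columns grow to the right and rows downward; lengths in m; the calibration is good to about 2 mm. The wrist camera is an equidistant fisheye: a pixel r from the principal point sees the ray r / f radians off the axis. A picture is of the moment at which its call begins: read the wrist's pose just before it. camera_model takes no time and is no camera call; for the wrist camera it gives the pose at the moment of the call.
- ctrl.job_done(): hands the job in, once; it reports no verdict.
The state is a dict: "clock": time; "joint_positions": joint angles; "qvel": joint speeds; "joint_efforts": joint torques, N m; "eef_pos": TCP position; "tcp_rot": TCP orientation; "force": force on the tool from outside, world axes, zero at the start; "torque": the same for the moment, N m; "finger_gap": finger opening in m.
Only numpy, scipy, OpenCV 4.12 (cv2) and the standard library are available. Lean on these libraries where they do the work, as an engineer would, in place of code of your own. Each camera call takes 0.05 s, during which the arm holds its last target. There are 200 camera calls.

## Working session

There is one attempt and no reset: what is moved stays moved. The work goes in short steps, Python scripts to look and compute and a tool call to move; the robot and the scene stay as the last step left them, time stands still between calls to the robot, and variables do not carry over. Pictures are saved under pics/ and viewed, about 8 in all and at most 12, crops included, and the job is handed in when it is done.

Besides the shell and the picture viewer there is one more tool, called as name([rows], argument=value, ...), one row to a line, values as JSON. play_rows: Moves the arm, as the interface text tells. Its arguments: {"type":"object","properties":{"plan":{"type":"array"},"newtons":{"type":"number"}},"required":["plan"]}

```bash
mkdir -p pics
python3 - <<'E'
from cell import monitor, vision
import cv2,numpy as np
s=monitor.read_state(); print(s)
for n in ("scene","top"):
    m=vision.camera_model(n); print(n,m)
    cv2.imwrite(f"pics/{n}0.png",vision.camera(n)[:,:,::-1])
E
```

```text
{'clock': 0.0, 'joint_positions': array([1.17339193e+00, 3.13986237e-01, 4.49845063e-02, 1.30359539e+00,
       6.82333929e-06, 1.43120502e+00]), 'qvel': array([ 1.08987145e-03, -1.59861501e-04,  1.57928151e-04,  1.77262795e-04,
       -1.48410836e-03, -4.06755796e-05]), 'joint_efforts': array([-1.56023791e-03, -4.80629361e+01,  2.98530543e+01,  1.94664480e-02,
       -1.78776868e-04, -4.56460789e-07]), 'eef_pos': array([0.14639487, 0.55548759, 0.20821922]), 'tcp_rot': array([ 0.0902852 ,  0.70141089, -0.09151165,  0.70106844]), 'force': array([-0.67809058, -0.64551806, -0.26708725]), 'torque': array([-0.00025352,  0.05760543,  0.00329766]), 'finger_gap': 0.08542242849115167}
scene {'fx': 538.715127360046, 'fy': 538.715127360046, 'cx': 313.44971777285684, 'cy': 238.7953487689826, 'R': array([[ 0.7189032 ,  0.69506506,  0.00792151],
       [ 0.38460391, -0.38825002, -0.83746149],
       [-0.5790147 ,  0.60510039, -0.54643893]]), 't': array([-0.44208172, -0.15866625,  1.4801149 ])}
top {'fx': 466.03649876201825, 'fy': 466.03649876201825, 'cx': 324.7902110786612, 'cy': 240.6800517631811, 'R': array([[ 0.02338746, -0.99970277,  0.00688428],
       [-0.99822808, -0.02372873, -0.05456778],
       [ 0.05471492, -0.00559588, -0.99848634]]), 't': array([-0.02026841,  0.62207561,  0.80696692])}
```

View pics/scene0.png

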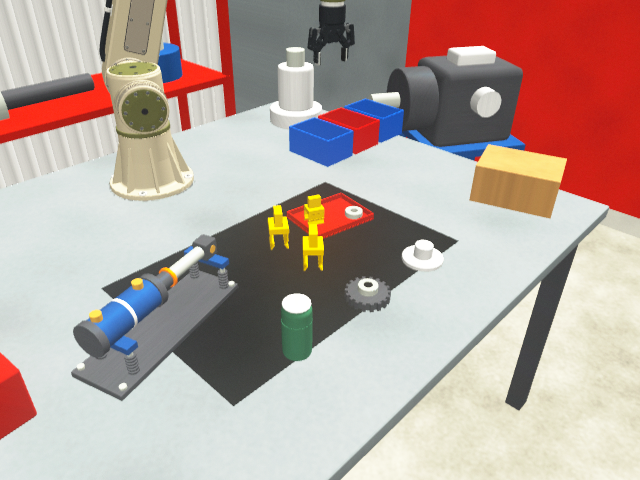

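View pics/top0.png

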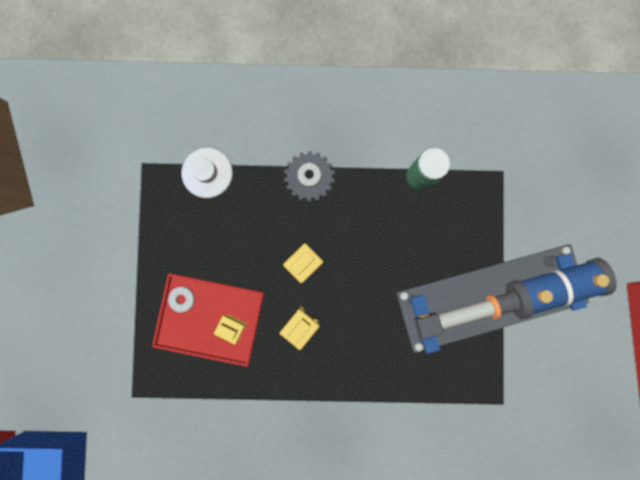

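The scene view shows three yellow clips. The smallest stands in the red tray, near (314,210). The rig is at lower left. In the top view the tray clip is near (229,330), and the rod runs from the clevis (430,325) to the ring (493,307), with the barrel to the right.

```bash
cat > h.py <<'E'
import cv2,numpy as np
from cell import monitor,vision
def ray(m,u,v,fish=False):
    x,y=(u-m['cx'])/m['fx'],(v-m['cy'])/m['fy']
    if fish:
        r=np.hypot(x,y); k=np.sin(r)/r if r>1e-9 else 1
        d=np.array([x*k,y*k,np.cos(r)])
    else: d=np.array([x,y,1.])
    R=np.array(m['R']); return -R.T@m['t'],R.T@d
def plane(m,u,v,z,fish=False):
    c,d=ray(m,u,v,fish); return c+d*(z-c[2])/d[2]
def tri(rs):
    A=0;b=0
    for c,d in rs:
        d=d/np.linalg.norm(d);P=np.eye(3)-np.outer(d,d);A=A+P;b=b+P@c
    return np.linalg.solve(A,b)
def mask(bgr,lo,hi):
    return cv2.inRange(cv2.cvtColor(bgr,cv2.COLOR_BGR2HSV),np.array(lo),np.array(hi))
def comps(mk,amin=15):
    n,l,s,c=cv2.connectedComponentsWithStats(mk)
    return [(s[i],c[i],l==i) for i in range(1,n) if s[i][4]>=amin]
E
python3 - <<'E'
from h import *
t=cv2.imread('pics/top0.png');s=cv2.imread('pics/scene0.png')
mt,ms=vision.camera_model('top'),vision.camera_model('scene')
for n,im,m in(('top',t,mt),('scene',s,ms)):
  for nm,lo,hi in(('yel',(20,90,120),(35,255,255)),('orange',(5,150,120),(17,255,255))):
    for st,c,l in comps(mask(im,lo,hi)): print(n,nm,st,c.round(1),plane(m,*c,.095).round(4) if n=='top' else '')
# rod bright pixels
hsv=cv2.cvtColor(t,cv2.COLOR_BGR2HSV)
for st,c,l in comps(cv2.inRange(hsv[290:345,410:500],(0,0,140),(179,60,255)),100): print('rod',st,c+[410,290],cv2.minAreaRect(np.argwhere(l)[:,::-1].astype(np.float32)))
a=cv2.resize(t[305:355,205:265],None,fx=6,fy=6,interpolation=3)
b=cv2.resize(t[285:355,400:520],None,fx=6,fy=6,interpolation=3)[:, :]
o=np.zeros((600,800,3),np.uint8); 
a=cv2.resize(a,(200,167)); 
o[:420,:720]=b; o[425:592,:200]=a
c=cv2.resize(s[185:240,280:380],None,fx=3,fy=3,interpolation=3); o[425:590,220:520]=c
cv2.imwrite('pics/c1.png',o)
E
```

```text
top yel [283 243  40  40 900] [302.5 262.8] [0.5819 0.0296 0.095 ]
top yel [597 275  12  11 106] [602.4 280.3] [ 0.5652 -0.4507  0.095 ]
top yel [540 291  12  11  98] [545.4 296.2] [ 0.5378 -0.3592  0.095 ]
top yel [279 307  41  43 937] [299.3 328.9] [0.4773 0.032  0.095 ]
top yel [215 316  30  28 535] [229.4 328.8] [0.4749 0.1425 0.095 ]
top orange [487 296  11  10  43] [492.4 299.5] [ 0.5307 -0.2745  0.095 ]
top orange [494 307   6  11  40] [496.9 312.9] [ 0.5096 -0.2817  0.095 ]
top orange [213 313  35  33 133] [231.1 327.8] [0.4766 0.1399 0.095 ]
scene yel [109  62  48  13 418] [132.4  68.3] 
scene yel [ 477  145   90   37 1917] [523.  162.6] 
scene yel [ 302  194   22   77 1164] [313.  230.8] 
scene yel [267 205  23  45 619] [278.  226.4] 
scene yel [163 268  13   9  40] [170.  271.3] 
scene yel [131 278  11   8  65] [136.4 281.3] 
scene yel [ 89 310  13   9  81] [ 94.7 313.7] 
scene orange [493 172   6  10  18] [495.8 176.6] 
scene orange [516 175   9  10  32] [520.5 178.9] 
scene orange [527 178  26  37 332] [539.6 195.2] 
scene orange [528 181   5   7  15] [529.9 184.3] 
scene orange [550 181   7  11  31] [552.9 186.3] 
scene orange [513 183  12   8  22] [517.5 186.5] 
scene orange [557 182   4   7  15] [558.6 184.9] 
scene orange [546 204   5   6  17] [548. 206.] 
scene orange [304 219   5  15  21] [307.  224.9] 
scene orange [159 267  19  20  69] [170.  276.6] 
rod [ 30  11  55  27 784] [466.67857143 314.07780612] ((56.62692642211914, 23.965381622314453), (14.82227897644043, 55.07923889160156), 74.74488067626953)
```

View pics/c1.png

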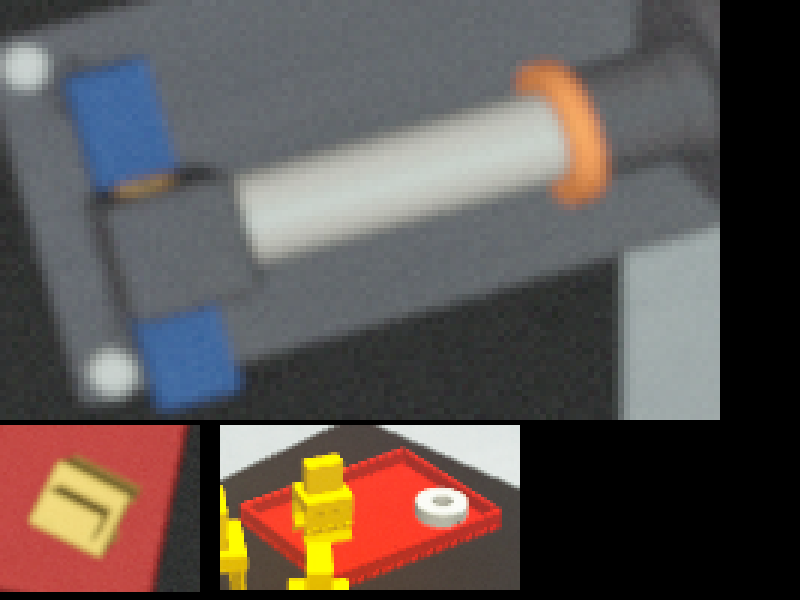

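The top-view crop shows the bare rod running from the clevis face (242,215 in the crop) to the orange ring (~565,130). The fin line of the tray clip is about 25° off the image horizontal. Next I'll move the wrist camera over the clip.

play_rows([
  [[0,-0.312,0.405],[-1.4,0,0],0.06],
  [[0,-0.312,0.405],[-1.4,0,0],0.06],
  [[0,-0.312,0.405],[-1.4,0,0],0.06],
  [[0,-0.312,0.405],[-1.4,0,0],0.06],
  [[0,-0.312,0.405],[-1.4,0,0],0.06],
  [[0,-0.312,0.405],[-1.4,0,0],0.06],
  [[0,-0.312,0.405],[-1.4,0,0],0.06],
  [[0,-0.312,0.405],[-1.4,0,0],0.06],
  [[0,-0.312,0.405],[-1.4,0,0],0.06],
  [[0,-0.312,0.405],[-1.4,0,0],0.06],
  [[0,-0.312,0.405],[-1.4,0,0],0.06],
  [[0,-0.312,0.405],[-1.4,0,0],0.06],
], newtons=40)

```text
clock: 1.3
eef_pos: [0.4606, 0.1481, 0.2087]
tcp_rot: [-0.382, 0.595, 0.382, 0.595]
force: [-0.4, 0.8, 0.4]
finger_gap: 0.06
```

Run:
```python
from h import *
s=monitor.read_state();print(s['clock'],s['eef_pos'],s['tcp_rot'],s['joint_positions'].round(2),s['force'].round(2))
m=vision.camera_model('wrist');im=vision.camera('wrist')[:,:,::-1];print(m)
cv2.imwrite('pics/w1.png',im)
for st,c,l in comps(mask(im.copy(),(20,90,120),(38,255,255)),100): print(st,c.round(1),plane(m,*c,.05,True).round(4))
```

```text
1.3 [0.46056329 0.14809246 0.20868253] [-0.38206254  0.59520634  0.38152894  0.59514141] [ 0.15  0.14 -0.18  1.25 -0.   -1.  ] [-0.45  0.83  0.41]
{'fx': 371.64829954431775, 'fy': 371.64829954431775, 'cx': 317.8401134498034, 'cy': 241.16944119401506, 'R': array([[-9.09231793e-01,  4.16290191e-01, -1.55612724e-04],
       [ 3.93145524e-01,  8.58803622e-01,  3.28470601e-01],
       [ 1.36872730e-01,  2.98594735e-01, -9.44514182e-01]]), 't': array([ 0.35688828, -0.35113526,  0.27183496])}
[ 216   73   73   59 3232] [250.6 101.8] [0.4718 0.0349 0.05  ]
[ 107  126   85   61 3306] [148.3 155. ] [0.5795 0.0315 0.05  ]
[ 294  190   38   54 1755] [312.8 217.3] [0.4667 0.1511 0.05  ]
```

View pics/w1.png

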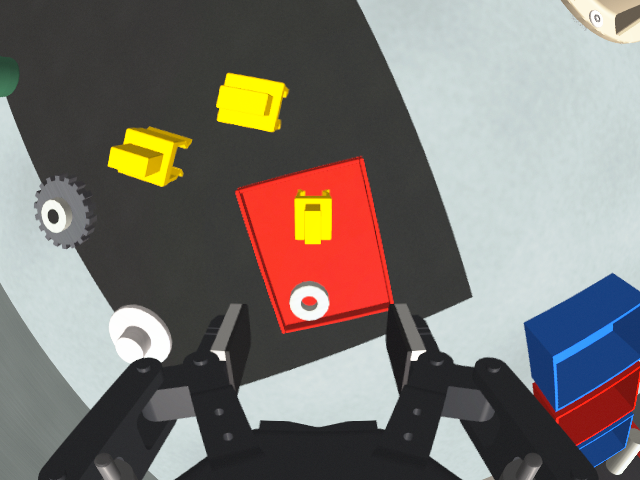

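The wrist view shows the clip at (313,217), almost square to the jaws, and the fin points at the camera. I'll zoom in to get the fin and shoulder corners.

Run:
```python
import cv2
im=cv2.imread('pics/w1.png'); cv2.imwrite('pics/w1c.png',cv2.resize(im[185:250,280:345],None,fx=9,fy=9,interpolation=cv2.INTER_NEAREST))
```

```text
(no output)
```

View pics/w1c.png

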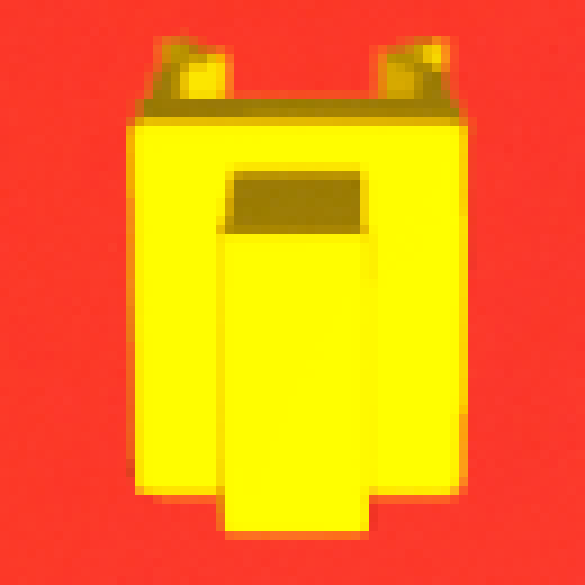

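The shoulder corners in the crop are (131,122), (465,122), (463,492) and (135,492). The fin top corners are (221,235), (370,235), (370,535) and (222,535).

```bash
cat >> h.py <<'E'
def tool():
    from scipy.spatial.transform import Rotation as Ro
    s=monitor.read_state(); return np.array(s['eef_pos']),Ro.from_quat(s['tcp_rot']).as_matrix()
def yaw(v): return np.degrees(np.arctan2(v[1],v[0]))
E
python3 - <<'E'
from h import *
m=vision.camera_model('wrist')
f=lambda u,v,z:plane(m,280+u/9-.5,185+v/9-.5,z,True)
for fl in (.002,.004):
  for nm,c,z in(('sh',[(131,122),(465,122),(463,492),(135,492)],.042),('fin',[(221,235),(370,235),(370,535),(222,535)],.068)):
    P=np.array([f(*q,z+fl) for q in c]); L=lambda i,j:np.linalg.norm(P[i]-P[j])*1e3
    print(fl,nm,P.mean(0).round(4),'y size',L(0,1).round(1),L(3,2).round(1),'x size',L(0,3).round(1),L(1,2).round(1),'xyaw',yaw(P[3]+P[2]-P[0]-P[1]).round(1),'yyaw',yaw(P[1]+P[2]-P[0]-P[3]).round(1))
p,R=tool();print(p,R.round(3))
m=vision.camera_model('top')
A=plane(m,*(602.4,280.3),.133);B=plane(m,*(545.4,296.2),.133)
print('ports',A,B,yaw(B-A))
# rod: clevis end mid & ring mid from crop (6x, origin 400,285)
g=lambda u,v,z:plane(m,400+u/6-.5,285+v/6-.5,z)
C=[g(237,180,.097),g(258,262,.097)];D=[g(545,97,.097),g(566,185,.097)]
c=(C[0]+C[1])/2;d=(D[0]+D[1])/2
print('clevis end',c,'ring',d,yaw(c-d),np.linalg.norm(c-d),np.linalg.norm(C[0]-C[1]),np.linalg.norm(D[0]-D[1]))
o=[g(515,80,.095),g(605,195,.095)];print(o)
E
```

```text
0.002 sh [0.4696 0.1525 0.044 ] y size 33.5 34.0 x size 39.2 39.2 xyaw 65.1 yyaw 155.2
0.002 fin [0.4696 0.1529 0.07  ] y size 13.9 14.2 x size 29.7 29.6 xyaw 65.1 yyaw 155.2
0.004 sh [0.4693 0.1521 0.046 ] y size 33.3 33.8 x size 39.0 39.0 xyaw 65.1 yyaw 155.2
0.004 fin [0.4693 0.1523 0.072 ] y size 13.8 14.1 x size 29.5 29.5 xyaw 65.1 yyaw 155.2
[0.46179635 0.14691416 0.20853021] [[ 0.001 -0.908  0.42 ]
 [-0.002  0.42   0.908]
 [-1.    -0.002 -0.001]]
ports [ 0.56581993 -0.42770437  0.133     ] [ 0.5398015  -0.34084767  0.133     ] 106.67589247157905
clevis end [ 0.49445614 -0.19178151  0.097     ] ring [ 0.51730463 -0.27319981  0.097     ] 105.67576072478222 0.08456354440989809 0.022117558647294186 0.0237009992508773
[array([ 0.53299092, -0.26309285,  0.095     ]), array([ 0.50320672, -0.28713966,  0.095     ])]
```

play_rows([
  [[0.04,-0.0055,0.008],[0,0,0],0.04],
  [[0.08,-0.0055,0.008],[0,0,0],0.04],
  [[0.11,-0.0055,0.008],[0,0,0],0.04],
  [[0.13,-0.0055,0.008],[0,0,0],0.04],
  [[0.145,-0.0055,0.008],[0,0,0],0.04],
  [[0.154,-0.0055,0.008],[0,0,0],0.04],
  [[0.159,-0.0055,0.008],[0,0,0],0.04],
  [[0.159,-0.0055,0.008],[0,0,0],0.04],
])

```text
clock: 2.15
eef_pos: [0.4666, 0.1562, 0.0498]
tcp_rot: [-0.382, 0.595, 0.382, 0.595]
force: [0.0, -0.8, 0.7]
finger_gap: 0.0403
```

play_rows([
  [[0,0,0],[0,0,0],0.02],
  [[0,0,0],[0,0,0],0.014],
  [[0,0,0],[0,0,0],0.008],
  [[0,0,0],[0,0,0],0.008],
  [[0,0,0],[0,0,0],0.008],
  [[0,0,0],[0,0,0],0.008],
  [[0,0,0],[0,0,0],0.008],
], newtons=60)

```text
clock: 2.85
eef_pos: [0.4672, 0.1561, 0.0503]
tcp_rot: [-0.382, 0.595, 0.382, 0.595]
force: [-0.4, 0.8, 1.4]
finger_gap: 0.0078
```

Run:
```python
from h import *
s=monitor.read_state();print(s['clock'],s['eef_pos'],s['tcp_rot'],s['force'].round(2),s['finger_gap'])
im=vision.camera('wrist')[:,:,::-1]
cv2.imwrite('pics/w2.png',im[100:420,150:500])
```

```text
2.85 [0.46722677 0.15610402 0.05027077] [-0.38224783  0.59473868  0.38217122  0.59507786] [-0.4   0.78  1.38] 0.007780125151187938
```

View pics/w2.png

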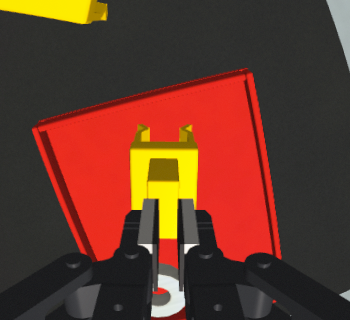

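The fingers look to be around the fin, but the gap reads 7.8 mm and the fin is 14 mm thick. I'll check by projecting the TCP and pad points into this picture.

Run:
```python
from h import *
m=vision.camera_model('wrist');p,R=tool()
def proj(X):
    c=np.array(m['R'])@X+m['t'];th=np.arctan2(np.hypot(c[0],c[1]),c[2]);k=th/np.hypot(c[0],c[1])
    return np.array([m['cx']+m['fx']*c[0]*k,m['cy']+m['fy']*c[1]*k])
im=cv2.imread('pics/w2.png');S=4
x0,y0=110,100
o=cv2.resize(im[y0:y0+150,x0:x0+110],None,fx=S,fy=S,interpolation=cv2.INTER_CUBIC)
for loc,col in(((0,0,0),(255,0,0)),((0,.0039,0),(0,255,0)),((0,-.0039,0),(0,255,0)),((0,.007,0),(255,0,255)),((0,-.007,0),(255,0,255)),((0,.007,-.011),(255,255,0)),((0,.007,.011),(255,255,0)),((-.019,0,0),(255,255,255))):
    q=proj(p+R@np.array(loc))-[150,100];print(loc,q.round(1))
    cv2.circle(o,tuple(int(v) for v in (q-[x0,y0])*S),3,col,-1)
cl=np.array([.4695,.1525,.0]);
for z in(.045,.071): print('clip',z,(proj(cl+[0,0,z])-[150,100]).round(1))
cv2.imwrite('pics/w2c.png',o)
```

```text
(0, 0, 0) [167.3 193.2]
(0, 0.0039, 0) [175.2 193.2]
(0, -0.0039, 0) [159.4 193.2]
(0, 0.007, 0) [181.5 193.2]
(0, -0.007, 0) [153.1 193.2]
(0, 0.007, -0.011) [181.9 172.9]
(0, 0.007, 0.011) [181.1 212.4]
(-0.019, 0, 0) [167.3 212.6]
clip 0.045 [160.1 184.4]
clip 0.071 [159. 210.]
```

View pics/w2c.png

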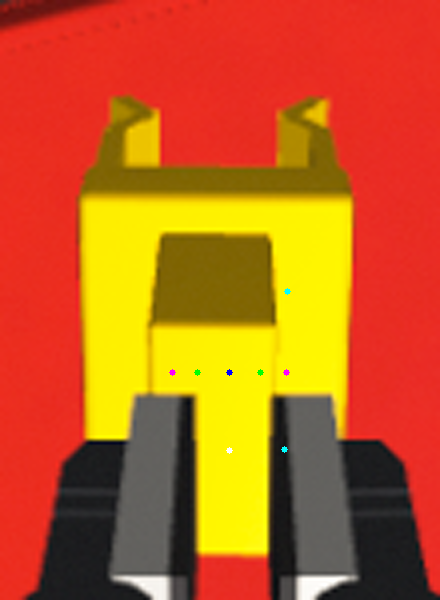

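The fingertips cover the edges of the fin's top, so they are above it: the fingers end about 20–25 mm short of the reported TCP. The fin centre is also about 2–3 mm to tool −y. I'll reopen, shift and go down gently, watching the force.

play_rows([
  [[0,0,0],[0,0,0],0.04],
  [[0,-0.003,-0.002],[0,0,0],0.04],
  [[0,-0.003,-0.002],[0,0,0],0.04],
  [[0,-0.003,-0.002],[0,0,0],0.04],
  [[0.004,-0.003,-0.002],[0,0,0],0.04],
  [[0.008,-0.003,-0.002],[0,0,0],0.04],
  [[0.008,-0.003,-0.002],[0,0,0],0.04],
])

```text
clock: 3.6
eef_pos: [0.4682, 0.1529, 0.0412]
tcp_rot: [-0.382, 0.595, 0.382, 0.594]
force: [-0.9, -0.7, -1.2]
finger_gap: 0.04
```

play_rows([
  [[0.004,0,0],[0,0,0],0.04],
  [[0.008,0,0],[0,0,0],0.04],
  [[0.008,0,0],[0,0,0],0.04],
])

```text
clock: 3.9
eef_pos: [0.4684, 0.153, 0.0334]
tcp_rot: [-0.382, 0.595, 0.382, 0.595]
force: [0.3, -0.3, 0.2]
finger_gap: 0.04
```

Run:
```python
from h import *
s=monitor.read_state();print(s['clock'],s['eef_pos'],s['force'].round(2),s['finger_gap'])
im=vision.camera('wrist')[:,:,::-1]
cv2.imwrite('pics/w3f.png',im)
cv2.imwrite('pics/w3.png',cv2.resize(im[180:380,240:390],None,fx=3,fy=3,interpolation=2))
```

```text
3.9 [0.46836074 0.15296812 0.03338214] [ 0.3  -0.34  0.22] 0.04003770944675579
```

View pics/w3.png

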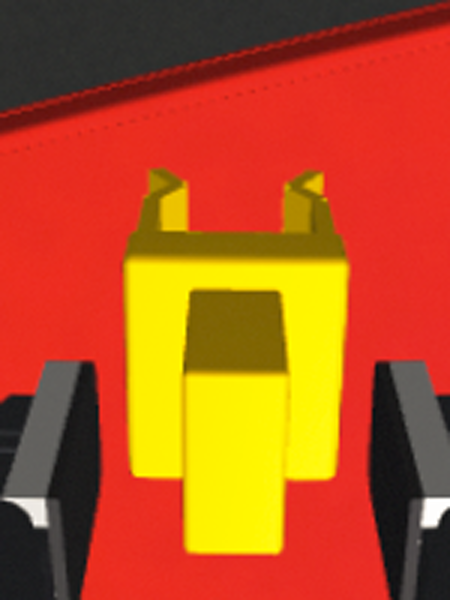

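The jaws are centred on the fin (235 for both in the crop), and the tips are roughly level with the fin's top. I'll narrow the gap to 26 mm and feel for the shoulders.

play_rows([
  [[0,0,0],[0,0,0],0.026],
  [[0,0,0],[0,0,0],0.026],
  [[0.004,0,0],[0,0,0],0.026],
  [[0.008,0,0],[0,0,0],0.026],
  [[0.008,0,0],[0,0,0],0.026],
])

```text
clock: 4.45
eef_pos: [0.4683, 0.1529, 0.0254]
tcp_rot: [-0.382, 0.595, 0.382, 0.595]
force: [-0.1, 0.2, -0.7]
finger_gap: 0.0263
```

play_rows([
  [[0.003,0,0],[0,0,0],0.026],
  [[0.003,0,0],[0,0,0],0.026],
])

```text
clock: 4.65
eef_pos: [0.4694, 0.1531, 0.0237]
tcp_rot: [-0.382, 0.595, 0.382, 0.595]
force: [-0.7, 0.2, 4.5]
finger_gap: 0.0257
```

Run:
```python
from h import *
s=monitor.read_state();print(s['clock'],s['eef_pos'],s['force'].round(2),s['finger_gap'])
im=vision.camera('wrist')[:,:,::-1]
cv2.imwrite('pics/w4.png',cv2.resize(im[180:380,240:390],None,fx=3,fy=3,interpolation=2))
```

```text
4.65 [0.46940957 0.15314781 0.0236979 ] [-0.74  0.21  4.51] 0.025654482560432068
```

View pics/w4.png

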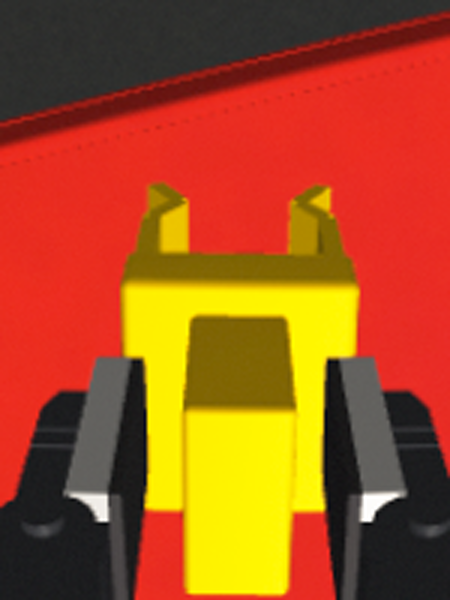

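The force reads +4.5 N at TCP z = 0.024, so the tips are on the shoulders. I'll back off and grip.

play_rows([
  [[-0.005,0,0],[0,0,0],0.026],
  [[-0.005,0,0],[0,0,0],0.008],
  [[-0.005,0,0],[0,0,0],0.008],
  [[-0.005,0,0],[0,0,0],0.008],
  [[-0.005,0,0],[0,0,0],0.008],
  [[-0.005,0,0],[0,0,0],0.008],
], newtons=60)

```text
clock: 5.3
eef_pos: [0.4696, 0.1531, 0.0287]
tcp_rot: [-0.382, 0.594, 0.382, 0.595]
force: [0.0, -0.1, 5.0]
finger_gap: 0.0127
```

play_rows([
  [[-0.01,0,0],[0,0,0],0.008],
  [[-0.03,0,0],[0,0,0],0.008],
  [[-0.07,0,0],[0,0,0],0.008],
  [[-0.11,0,0],[0,0,0],0.008],
  [[-0.15,0,0],[0,0,0],0.008],
  [[-0.18,0,0],[0,0,0],0.008],
  [[-0.18,0,0],[0,0,0],0.008],
  [[-0.18,0,0],[0,0,0],0.008],
])

```text
clock: 6.1
eef_pos: [0.4691, 0.1531, 0.2087]
tcp_rot: [-0.382, 0.594, 0.382, 0.595]
force: [-0.4, -0.4, -0.7]
finger_gap: 0.0129
```

play_rows([
  [[0,-0.197,-0.337],[-0.72,0,0],0.008],
  [[0,-0.197,-0.337],[-0.72,0,0],0.008],
  [[0,-0.197,-0.337],[-0.72,0,0],0.008],
  [[0,-0.197,-0.337],[-0.72,0,0],0.008],
  [[0,-0.197,-0.337],[-0.72,0,0],0.008],
  [[0,-0.197,-0.337],[-0.72,0,0],0.008],
  [[0,-0.197,-0.337],[-0.72,0,0],0.008],
  [[0,-0.197,-0.337],[-0.72,0,0],0.008],
  [[0,-0.197,-0.337],[-0.72,0,0],0.008],
  [[0,-0.197,-0.337],[-0.72,0,0],0.008],
  [[0,-0.197,-0.337],[-0.72,0,0],0.008],
])

```text
clock: 7.2
eef_pos: [0.5068, -0.235, 0.2061]
tcp_rot: [-0.566, 0.422, 0.569, 0.423]
force: [0.2, 0.3, -0.6]
finger_gap: 0.0126
```

Run:
```python
from h import *
s=monitor.read_state();print(s['clock'],s['eef_pos'],s['tcp_rot'],s['force'].round(2),s['finger_gap'])
m=vision.camera_model('wrist');np.savez('w5.npz',**{k:np.array(v) for k,v in m.items()})
im=vision.camera('wrist')[:,:,::-1]
cv2.imwrite('pics/w5.png',im)
```

```text
7.2 [ 0.50682358 -0.23495345  0.20608402] [-0.56552178  0.42237827  0.56853353  0.42255335] [ 0.24  0.34 -0.59] 0.012560515404153658
```

View pics/w5.png

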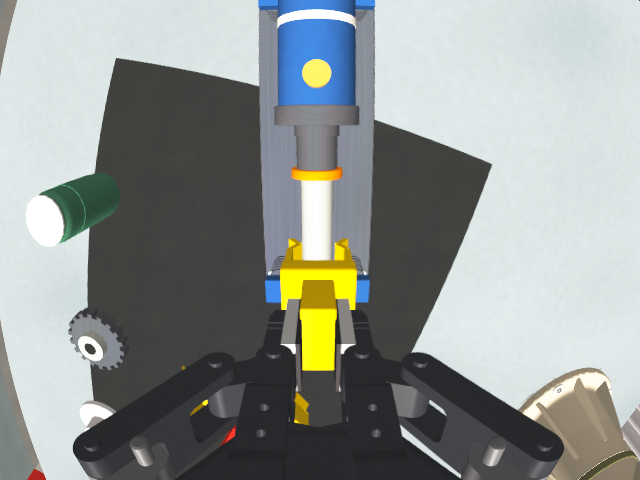

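The wrist view shows the clip held upright in the jaws at (318,300). Below it, the rod runs up the picture from (317,250) to the orange ring (317,174), so it is nearly aligned. Next I'll measure the rod axis and the ring in the tool frame.

Run:
```python
from h import *
m=dict(np.load('w5.npz'));im=cv2.imread('pics/w5.png');p,R=tool();T=R
hsv=cv2.cvtColor(im,cv2.COLOR_BGR2HSV)
br=cv2.inRange(hsv,(0,0,150),(179,70,255)); P=[]
for v in range(186,238,6):
    r=np.flatnonzero(br[v,285:350])+285; 
    a,b=[plane(m,q,v,.095,True) for q in(r[0]-.5,r[-1]+.5)]
    c=(a+b)/2; t=T.T@(c-p); P.append(t); print(v,r[0],r[-1],'w',round(1e3*np.linalg.norm(a-b),1),'tool yz',(t[1:]*1e3).round(1))
P=np.array(P);k=np.polyfit(P[:,2],P[:,1],1);print('rod y=',k,'deg',np.degrees(np.arctan(k[0])))
og=mask(im,(5,150,120),(17,255,255))[160:190,280:360];ys,xs=np.nonzero(og);xs+=280;ys+=160
print('orange',xs.min(),xs.max(),ys.min(),ys.max())
for v,z in((ys.max()+.5,.095+.019),(ys.max()+.5,.095)): print('ring face tool',(T.T@(plane(m,317,v,z,True)-p)*1e3).round(1))
ym=mask(im,(20,90,90),(38,255,255))
for v in(268,280,292,320,340,360):
    r=np.flatnonzero(ym[v,250:400])+250; z=p[2]-.0077+.016+.008 if v<300 else p[2]-.0077+.016+.034
    t=[T.T@(plane(m,q,v,z,True)-p)*1e3 for q in (r[0]-.5,r[-1]+.5)];print('yel',v,r[0],r[-1],t[0][1:].round(1),t[1][1:].round(1))
print('port tool',T.T@(plane(m,316.5,73,.133,True)-p))
```

```text
186 285 349 w 48.8 tool yz [ -0.5 -32.9]
192 285 346 w 46.7 tool yz [ -1.6 -28.3]
198 285 347 w 47.7 tool yz [ -1.3 -23.7]
204 285 346 w 47.1 tool yz [ -1.7 -19. ]
210 285 346 w 47.3 tool yz [ -1.7 -14.3]
216 285 346 w 47.6 tool yz [-1.7 -9.5]
222 285 349 w 50.1 tool yz [-0.5 -4.7]
228 285 349 w 50.4 tool yz [-0.5  0.1]
234 285 349 w 50.6 tool yz [-0.5  5. ]
rod y= [ 0.0163789  -0.00088131] deg 0.9383577648749662
orange 292 341 167 179
ring face tool [ 92.5  -0.5 -41.1]
ring face tool [111.5  -0.5 -37.8]
yel 268 280 356 [-16.5 -21.5] [ 16.7 -21.5]
yel 280 280 356 [-16.7 -15.8] [ 16.9 -15.7]
yel 292 281 355 [-16.5  -9.9] [16.7 -9.8]
yel 320 301 335 [ -6.5 -11.3] [  6.7 -11.3]
yel 340 302 334 [-6.3 -2.1] [ 6.5 -2. ]
yel 360 302 334 [-6.6  7.9] [6.7 7.9]
port tool [ 0.0732467  -0.00067638 -0.11253323]
```

Run:
```python
from h import *
m=dict(np.load('w5.npz'));im=cv2.imread('pics/w5.png');p,T=tool();P=[]
print(im[210,296:340:2].sum(1)//3)
for v in range(186,238,6):
    g=im[v,290:345].astype(float).mean(1); r=np.flatnonzero(g>195)+290
    a,b=[plane(m,q,v,.097,True) for q in(r[0]-.5,r[-1]+.5)]
    t=T.T@((a+b)/2-p); P.append(t); print(v,r[0],r[-1],round(1e3*np.linalg.norm(a-b),1),(t[1:]*1e3).round(1))
P=np.array(P);k=np.polyfit(P[:,2],P[:,1],1);print(k,np.degrees(np.arctan(k[0])))
```

```text
[143 146 146 219 242 250 252 252 253 254 254 253 252 250 247 238 222 188
 136 144 138 137]
186 302 329 20.8 [ -1.6 -33.2]
192 302 329 20.9 [ -1.6 -28.7]
198 302 329 21.0 [ -1.6 -24.1]
204 302 329 21.1 [ -1.6 -19.4]
210 302 329 21.2 [ -1.7 -14.7]
216 302 329 21.3 [ -1.7 -10. ]
222 302 329 21.4 [-1.7 -5.3]
228 302 329 21.5 [-1.7 -0.5]
234 302 329 21.6 [-1.7  4.4]
[-0.0023009  -0.00168569] -0.1318318428190852
```

The rod is about 0.8 mm to tool −y, parallel within 0.2°, and the ring face is about 14 mm beyond the clip's end. I'll correct y, move a little away from the ring and go down to just above the rod.

play_rows([
  [[0,-0.0008,0.005],[0,0,0],0.008],
  [[0.03,-0.0008,0.005],[0,0,0],0.008],
  [[0.055,-0.0008,0.005],[0,0,0],0.008],
  [[0.07,-0.0008,0.005],[0,0,0],0.008],
  [[0.078,-0.0008,0.005],[0,0,0],0.008],
  [[0.078,-0.0008,0.005],[0,0,0],0.008],
], newtons=80)

```text
clock: 7.85
eef_pos: [0.5067, -0.2286, 0.1292]
tcp_rot: [-0.567, 0.422, 0.568, 0.422]
force: [-0.0, -0.2, -1.3]
finger_gap: 0.0119
```

play_rows([
  [[0.004,0,0],[0,0,0],0.008],
  [[0.008,0,0],[0,0,0],0.008],
  [[0.012,0,0],[0,0,0],0.008],
  [[0.016,0,0],[0,0,0],0.008],
  [[0.016,0,0],[0,0,0],0.008],
])

```text
clock: 8.35
eef_pos: [0.5067, -0.2305, 0.1137]
tcp_rot: [-0.567, 0.423, 0.568, 0.422]
force: [-4.1, 0.1, 2.2]
finger_gap: 0.0123
```

Contact: +2 N vertical, but also −4 N in x. One arm is leaning on the rod, so I'll ease +y.

play_rows([
  [[-0.003,0.001,0],[0,0,0],0.008],
  [[0,0.001,0],[0,0,0],0.008],
  [[0,0.001,0],[0,0,0],0.008],
])

```text
clock: 8.65
eef_pos: [0.5066, -0.2308, 0.1141]
tcp_rot: [0.567, -0.422, -0.567, -0.422]
force: [-1.9, -1.3, 1.2]
finger_gap: 0.0125
```

play_rows([
  [[0,0,0],[0,0,0],0.008],
  [[0,0,0],[0,0,0],0.008],
])

```text
clock: 8.85
eef_pos: [0.5066, -0.2308, 0.1142]
tcp_rot: [0.567, -0.422, -0.567, -0.422]
force: [-2.3, -0.5, 3.3]
finger_gap: 0.0122
```

play_rows([
  [[0,0.001,0],[0,0,0],0.008],
  [[0.002,0.001,0],[0,0,0],0.008],
  [[0.004,0.001,0],[0,0,0],0.008],
  [[0.006,0.001,0],[0,0,0],0.008],
  [[0.006,0.001,0],[0,0,0],0.008],
])

```text
clock: 9.35
eef_pos: [0.5063, -0.231, 0.1082]
tcp_rot: [0.568, -0.422, -0.567, -0.422]
force: [2.9, 1.3, 4.9]
finger_gap: 0.0121
```

play_rows([
  [[0.003,0,0],[0,0,0],0.008],
  [[0.006,0,0],[0,0,0],0.008],
  [[0.006,0,0],[0,0,0],0.008],
])

```text
clock: 9.65
eef_pos: [0.5062, -0.2312, 0.1024]
tcp_rot: [0.568, -0.422, -0.567, -0.422]
force: [0.7, 1.3, 7.0]
finger_gap: 0.0125
```

play_rows([
  [[0.002,0,0],[0,0,0],0.008],
  [[0.004,0,0],[0,0,0],0.008],
  [[0.004,0,0],[0,0,0],0.008],
])

```text
clock: 9.95
eef_pos: [0.5063, -0.2313, 0.0989]
tcp_rot: [0.568, -0.422, -0.567, -0.422]
force: [0.9, 0.4, 8.8]
finger_gap: 0.0124
```

play_rows([
  [[0.002,0,0],[0,0,0],0.008],
  [[0.004,0,0],[0,0,0],0.008],
  [[0.004,0,0],[0,0,0],0.008],
])

```text
clock: 10.25
eef_pos: [0.5064, -0.2315, 0.0951]
tcp_rot: [0.568, -0.422, -0.566, -0.422]
force: [0.7, 1.2, 10.1]
finger_gap: 0.0121
```

play_rows([
  [[0.002,0,0],[0,0,0],0.008],
  [[0.004,0,0],[0,0,0],0.008],
  [[0.004,0,0],[0,0,0],0.008],
])

```text
clock: 10.55
eef_pos: [0.5065, -0.2317, 0.0914]
tcp_rot: [0.568, -0.422, -0.566, -0.422]
force: [1.3, 0.7, 11.3]
finger_gap: 0.0122
```

play_rows([
  [[0.0015,0,0],[0,0,0],0.008],
  [[0.003,0,0],[0,0,0],0.008],
  [[0.003,0,0],[0,0,0],0.008],
])

```text
clock: 10.85
eef_pos: [0.5063, -0.2313, 0.0877]
tcp_rot: [0.568, -0.422, -0.567, -0.422]
force: [1.7, 0.6, 4.9]
finger_gap: 0.0121
```

play_rows([
  [[0.0015,0,0],[0,0,0],0.008],
  [[0.003,0,0],[0,0,0],0.008],
  [[0.003,0,0],[0,0,0],0.008],
])

```text
clock: 11.15
eef_pos: [0.5063, -0.2313, 0.0846]
tcp_rot: [0.568, -0.422, -0.567, -0.422]
force: [1.4, 0.3, 6.8]
finger_gap: 0.0125
```

The force fell from above 11 N to 4.9 N, so the clip snapped over. I'll press a little more to confirm it is seated, with the force well under 18 N.

play_rows([
  [[0.0025,0,0],[0,0,0],0.008],
  [[0.005,0,0],[0,0,0],0.008],
  [[0.007,0,0],[0,0,0],0.008],
  [[0.007,0,0],[0,0,0],0.008],
])

```text
clock: 11.55
eef_pos: [0.5063, -0.2313, 0.078]
tcp_rot: [0.568, -0.422, -0.567, -0.422]
force: [0.6, 0.6, 9.9]
finger_gap: 0.0126
```

play_rows([
  [[-0.004,0,0],[0,0,0],0.008],
  [[-0.008,0,0],[0,0,0],0.008],
  [[-0.012,0,0],[0,0,0],0.008],
  [[-0.016,0,0],[0,0,0],0.008],
  [[-0.016,0,0],[0,0,0],0.008],
  [[-0.016,0,0],[0,0,0],0.008],
])

```text
clock: 12.15
eef_pos: [0.5061, -0.2312, 0.0932]
tcp_rot: [0.568, -0.422, -0.567, -0.422]
force: [4.3, -0.0, 3.1]
finger_gap: 0.0122
```

The slope is 0.47 N/mm, the springs' own rate, so the clip is seated. Now I'll relieve the vertical force.

play_rows([
  [[-0.004,-0.0005,0],[0,0,0],0.008],
  [[-0.007,-0.0005,0],[0,0,0],0.008],
  [[-0.007,-0.0005,0],[0,0,0],0.008],
])

```text
clock: 12.45
eef_pos: [0.5059, -0.2306, 0.1001]
tcp_rot: [-0.567, 0.422, 0.567, 0.422]
force: [2.9, -0.1, -1.9]
finger_gap: 0.0121
```

play_rows([
  [[0,0,0],[0,0,0],0.008],
  [[0,0,0],[0,0,0],0.008],
])

```text
clock: 12.65
eef_pos: [0.5059, -0.2306, 0.0998]
tcp_rot: [-0.567, 0.422, 0.567, 0.422]
force: [4.4, 0.7, 0.0]
finger_gap: 0.0125
```

play_rows([
  [[0,-0.001,0],[0,0,0],0.008],
  [[0,-0.001,0],[0,0,0],0.008],
  [[0,-0.001,0],[0,0,0],0.008],
])

```text
clock: 12.95
eef_pos: [0.5061, -0.2305, 0.0997]
tcp_rot: [-0.567, 0.422, 0.568, 0.422]
force: [0.8, -1.5, 0.6]
finger_gap: 0.0124
```

play_rows([
  [[0,0,-0.002],[0,0,0],0.008],
  [[0,0,-0.004],[0,0,0],0.008],
  [[0,0,-0.006],[0,0,0],0.008],
  [[0,0,-0.008],[0,0,0],0.008],
  [[0,0,-0.008],[0,0,0],0.008],
])

```text
clock: 13.45
eef_pos: [0.5088, -0.2383, 0.0998]
tcp_rot: [-0.567, 0.422, 0.568, 0.422]
force: [-1.0, 1.1, 0.2]
finger_gap: 0.0121
```

play_rows([
  [[0,0,-0.001],[0,0,0],0.008],
  [[0,0,-0.002],[0,0,0],0.008],
  [[0,0,-0.003],[0,0,0],0.008],
  [[0,0,-0.004],[0,0,0],0.008],
  [[0,0,-0.004],[0,0,0],0.008],
])

```text
clock: 13.95
eef_pos: [0.5102, -0.2422, 0.1]
tcp_rot: [-0.567, 0.422, 0.567, 0.422]
force: [-3.0, 1.2, -0.1]
finger_gap: 0.0124
```

play_rows([
  [[0,0.0006,-0.001],[0,0,0],0.008],
  [[0,0.0006,-0.002],[0,0,0],0.008],
  [[0,0.0006,-0.003],[0,0,0],0.008],
  [[0,0.0006,-0.003],[0,0,0],0.008],
])

```text
clock: 14.35
eef_pos: [0.5109, -0.2453, 0.1002]
tcp_rot: [0.567, -0.422, -0.567, -0.422]
force: [-0.3, 0.9, 0.1]
finger_gap: 0.0118
```

play_rows([
  [[0,0,-0.001],[0,0,0],0.008],
  [[0,0,-0.002],[0,0,0],0.008],
  [[0,0,-0.002],[0,0,0],0.008],
])

```text
clock: 14.65
eef_pos: [0.5114, -0.2471, 0.1001]
tcp_rot: [0.567, -0.422, -0.567, -0.422]
force: [-0.4, 1.5, 0.1]
finger_gap: 0.0119
```

play_rows([
  [[0,0,-0.001],[0,0,0],0.008],
  [[0,0,-0.002],[0,0,0],0.008],
  [[0,0,-0.002],[0,0,0],0.008],
])

```text
clock: 14.95
eef_pos: [0.512, -0.249, 0.1001]
tcp_rot: [0.567, -0.422, -0.567, -0.422]
force: [-0.4, 1.5, -1.3]
finger_gap: 0.0123
```

play_rows([
  [[0,0,-0.001],[0,0,0],0.008],
  [[0,0,-0.0015],[0,0,0],0.008],
  [[0,0,-0.0015],[0,0,0],0.008],
])

```text
clock: 15.25
eef_pos: [0.5123, -0.2504, 0.1001]
tcp_rot: [0.567, -0.422, -0.567, -0.422]
force: [0.1, 1.4, 0.8]
finger_gap: 0.0124
```

play_rows([
  [[0,0,-0.001],[0,0,0],0.008],
  [[0,0,-0.0015],[0,0,0],0.008],
  [[0,0,-0.0015],[0,0,0],0.008],
])

```text
clock: 15.55
eef_pos: [0.5127, -0.2518, 0.1001]
tcp_rot: [0.567, -0.422, -0.567, -0.422]
force: [-0.3, 2.6, -0.4]
finger_gap: 0.0123
```

play_rows([
  [[0,0,-0.001],[0,0,0],0.008],
  [[0,0,-0.001],[0,0,0],0.008],
])

```text
clock: 15.75
eef_pos: [0.513, -0.2528, 0.1001]
tcp_rot: [0.567, -0.422, -0.567, -0.422]
force: [1.2, 2.3, 0.5]
finger_gap: 0.0123
```

play_rows([
  [[0,0,-0.001],[0,0,0],0.008],
  [[0,0,-0.001],[0,0,0],0.008],
])

```text
clock: 15.95
eef_pos: [0.5132, -0.2536, 0.1]
tcp_rot: [-0.567, 0.422, 0.567, 0.422]
force: [-0.5, 2.8, -0.3]
finger_gap: 0.0119
```

play_rows([
  [[0,0,-0.001],[0,0,0],0.008],
  [[0,0,-0.001],[0,0,0],0.008],
])

```text
clock: 16.15
eef_pos: [0.5134, -0.2543, 0.1]
tcp_rot: [-0.567, 0.422, 0.568, 0.422]
force: [-0.2, 2.8, -0.2]
finger_gap: 0.012
```

Run:
```python
from h import *
im=vision.camera('wrist')[:,:,::-1]
s=monitor.read_state();print(s['clock'],s['eef_pos'],s['force'].round(2),s['finger_gap'])
cv2.imwrite('pics/w6.png',cv2.resize(im[100:400,220:420],None,fx=2,fy=2,interpolation=2))
```

```text
16.2 [ 0.5134189  -0.25436202  0.09995871] [0.4  3.34 0.05] 0.012349768000366126
```

View pics/w6.png

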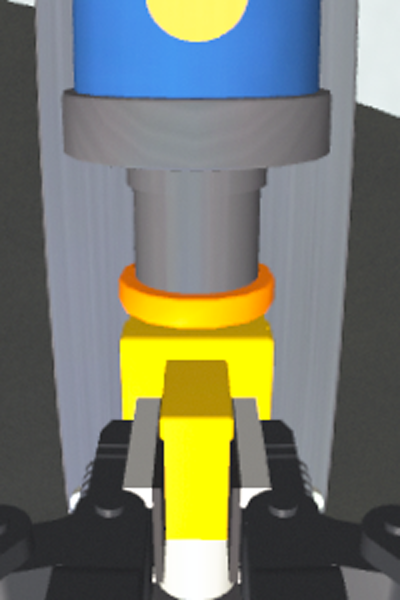

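The ring is now against the clip's end (crop ~(197,325)). The axial force is about 3 N, including about 1.3 N of drag. I'll add a touch more, then release and retreat straight up.

play_rows([
  [[0,0,-0.0007],[0,0,0],0.008],
  [[0,0,-0.0007],[0,0,0],0.008],
  [[0,0,-0.0007],[0,0,0],0.008],
])

```text
clock: 16.5
eef_pos: [0.5136, -0.255, 0.0999]
tcp_rot: [-0.567, 0.422, 0.568, 0.422]
force: [-0.8, 4.5, -0.0]
finger_gap: 0.0122
```

play_rows([
  [[0,0,0],[0,0,0],0.016],
  [[0,0,0],[0,0,0],0.022],
  [[0,0,0],[0,0,0],0.03],
  [[0,0,0],[0,0,0],0.034],
  [[0,0,0],[0,0,0],0.034],
  [[-0.01,0,0],[0,0,0],0.034],
  [[-0.03,0,0],[0,0,0],0.034],
  [[-0.06,0,0],[0,0,0],0.034],
  [[-0.1,0,0],[0,0,0],0.034],
  [[-0.12,0,0],[0,0,0],0.034],
  [[-0.12,0,0],[0,0,0],0.034],
])

```text
clock: 17.6
eef_pos: [0.5156, -0.2566, 0.2248]
tcp_rot: [0.57, -0.422, -0.565, -0.422]
force: [-0.1, 0.4, -0.2]
finger_gap: 0.0343
```

Run:
```python
from h import *
im=vision.camera('wrist')[:,:,::-1];sc=vision.camera('scene')[:,:,::-1]
s=monitor.read_state();print(s['clock'],s['eef_pos'],s['force'].round(2),s['finger_gap'])
o=np.zeros((600,800,3),np.uint8)
o[:600,:400]=cv2.resize(im[120:420,220:420],None,fx=2,fy=2,interpolation=2)
o[:400,400:]=cv2.resize(sc[210:350,110:250],(400,400),interpolation=2)
o[400:600,400:]=cv2.resize(sc[180:330,220:470],(400,200))
cv2.imwrite('pics/fin.png',o)
```

```text
17.7 [ 0.51400605 -0.25550245  0.22082031] [ 0.6  -0.46 -0.04] 0.03397323416313719
```

View pics/fin.png

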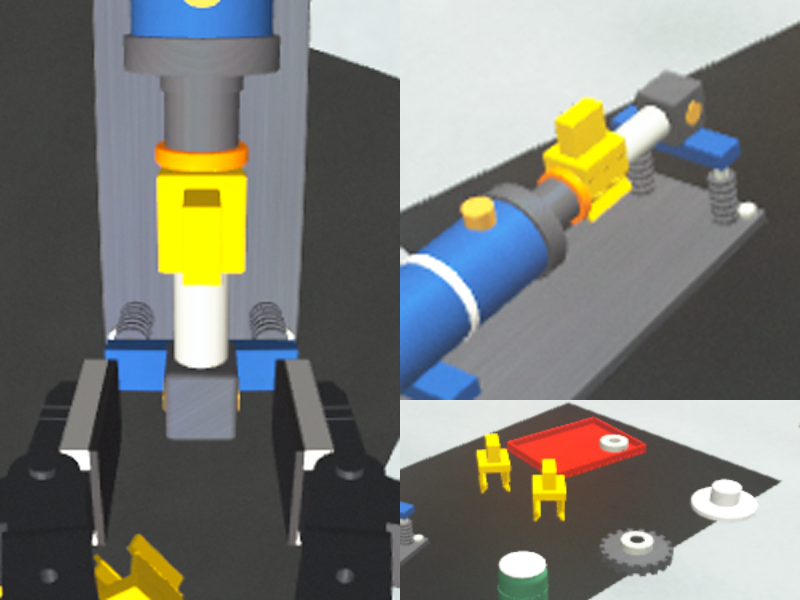

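The clip sits upright on the rod, against the orange ring, and the gripper is clear. The other parts are where they were. I'm handing in.

```bash
python3 -c "
from cell import ctrl;print(ctrl.job_done())"
```

```text
the job is handed in; nothing more can be done
None
```

The small yellow clip is on the rod, upright and resting against the orange ring, with the gripper clear of everything. I handed in at 17.7 s; the hand-in gives no verdict.

- **Grip:** the first try closed above the fin, because the real fingertips are about 21 mm short of the reported TCP. The wrist picture showed this. I reopened, felt for the shoulders and gripped again without disturbing anything.
- **Snap:** the clip snapped over at about 11–12 N, and the reading then fell to 4.9 N. I pressed on to about 10 N, and the force rose at 0.47 N/mm, which is the springs' own rate. That indicates it is fully home, and the springs never came near bottoming at 18 N.
- **Ring:** I slid it about 26 mm along the rod until the axial force rose from about 1.4 N of drag to about 4.5 N. That puts about 3 N on the ring, well short of its 8 mm limit. On release the ring may have pushed the clip back slightly.
- **Last check:** the final wrist and scene pictures show no gap between clip and ring, and the tray, bearing, gear, can, flange and other clips look undisturbed. Touching was judged from those pictures only; I had no force reading after letting go.
- **Disagreement:** the camera's estimate of the rod's sideways position was about 1–2 mm off from the feel. One arm leaned on the rod at first with about 4 N sideways, and I corrected that before pressing. Brief sideways readings of 3–4 N came back after the snap and during the slide, and I eased them out.

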